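# Lock a sharpening stone in its holder

## Robot

A 7-joint arm with a two-finger parallel gripper is mounted at the origin on a cart in front of the work surface, level with it; the furniture and walls round the work are solid. World frame = base frame: x ahead of the robot, y to its left, z up, the work surface at z = 0. Lengths are in m, angles in rad, forces in N, time in s.
With the tool pointing down it reaches from about 0.4 to 0.9 m from the base axis. Payload 5.5 kg.
Tool frame: the origin (TCP) lies at the very end of the fingers, on their centre line; the grasp point (between the pads) lies 19 mm behind it; z points along the fingers, y is the line along which they close (so a half turn about z gives the same grasp; the last joint's range is limited). The gripper opens to 92 mm and grips with 3 to 60 N. Pads are 19 mm wide; open, the fingers measure 130 mm over their backs; the gripper's body (75 mm by 190 mm) begins 47 mm behind the grasp point.
Start: joints at [0.263, 0.501, -0.427, 1.55, 0.221, 1.138, -0.21], TCP at [0.65, 0, 0.227] pointing down, gripper open.
Joint ranges: [-2.88, 2.88], [-0.31, 2.03], [-1.54, 1.56], [0.2, 2.42], [-1.41, 4.55], [0.19, 2.02], [-2.57, 2.57]. Speed limits (rad/s): [2.57, 2.57, 3.14, 3.14, 3.14, 3.14, 3.14].

## Interface

Orientations are given as a 3x3 rotation matrix whose columns are the frame's x, y, z axes.
In Python, from workcell import ctrl gives the robot as it stands. The module is installed in compiled form; this text tells all that it offers.
- The arm moves only by the tool carry_out, never from a script. Its argument "increments" is a list of rows, each an object of numbers: "x", "y", "z": the shift along the tool's x, y, z in units of 500 mm (1.0 is 500 mm); "rx", "ry", "rz": the turn, a rotation vector about the tool's x, y, z in units of 180 degrees (1.0 is 180 degrees); "grip": the closure, from -1 (fully open) to 1 (shut). A call has 1 to 10 rows; each row is the pose to reach, as a shift and turn from the pose commanded when the call began, along the tool's axes at that moment, turning the shorter way round; what a row does not reach only later rows make up. A row lasts 1/10 s, in which the tool goes at most 50 mm and 8.59 degrees, less where a joint would pass 70% of its speed; a pose out of reach is approached as far as the arm can. A call with a number of a shift or a turn outside -1 to 1 is refused whole. A call with a gripper value outside its range is refused whole. The fingers move at their own pace and stop on an object; "force" is the grip in N (left out, the last holds). Time passes only in rows, so rows that repeat a pose let the fingers close. It gives the time, the measured TCP pose, the force, the opening and the grip force at its end, in the units of the state.
- ctrl.read_state(): the state, without advancing time (a new reading comes with each control period).
- ctrl.camera(name): name is "scene" or "side" or "wrist"; returns the picture (420x560x3 uint8, blue, green, red); there is no depth.
- ctrl.calibration(name): a dict with "camera_matrix" (3x3 intrinsics, pixels), "pose" (4x4, takes a point from camera to world coordinates). Camera axes: x right, y up, looking along -z (the intrinsics and any distortion apply to the point x, -y, -z); pixel columns grow to the right and rows downward; lengths in m; the calibration is good to about 2 mm. A picture is of the moment at which its call begins: read the wrist's pose just before it. calibration takes no time and is no camera call; for the wrist camera it gives the pose at the moment of the call.
- ctrl.close_job(): hands the job in; it is judged then, once.
The state is a dict: "t": time; "joint_positions": joint angles; "dq": joint speeds; "joint_efforts": joint torques, N m; "position": TCP position; "tool_rot": TCP orientation; "wrist_force": force on the tool from outside, world axes, zero at the start; "moment": the same for the moment, N m; "width": finger opening in m; "gripper_force": force on a finger pad.
Only numpy, scipy, OpenCV 4.12 (cv2) and the standard library are available. Lean on these libraries where they do the work, as an engineer would, in place of code of your own. Each camera call takes 0.05 s, during which the arm holds its last target. There are 200 camera calls.

## Task

Lock the sharpening stone into its holder on the stool: with the fingertips, gently push the black knob along the L-shaped slot so that the jaw slides up to the stone, then round the corner and fully home in the side pocket. Only push the knob: do not pinch it, lift nothing, do not touch the stone yourself, and leave the scraper, the cup and the tape roll where they are.

Things in the scene. Friction and masses are not known exactly. Their poses are not given: they have to be found in the camera images.
- holder: stone holder fixed to the stool: grey bed 194x110x8 mm; at its -x end a steel gate plate (top 22 mm above the stool) with an L slot 15 mm wide; at its +x end a stop bar (inner face at x = 83.7 mm, top 26 mm). Origin: centre of the underside. +x: the jaw closes, towards the stop. The slot's long leg runs along x at y = +17 mm; at its +x end it turns into the side pocket, towards -y
- jaw (a joint): travel (m) of the dark jaw bar (100 mm wide, 10 thick, top 27 mm above the stool) along the holder's +x. 0 = open, about 0.034 = closed (pin at the slot's corner). Starts between 0 and 0.008; takes about 2 N, 5 N with the stone before it, and stays where it is left. The knob's pin carries the jaw along x
- follower (a joint): travel (m) of pin and knob across the jaw, along the holder's -y. 0 = in the long leg, about 0.035 = against the end wall of the side pocket (fully home). It can leave 0 only when the jaw is closed; takes about 1.5 N and stays where it is left
- knob_mid (a point): middle of the upright black knob, a cylinder 22 mm across, from 26 to 64 mm above the stool; this point is on its axis, 45 mm above the stool. Its 12.5 mm pin runs captive in the slot with 1.2 mm play each side. It moves with both joints; with the jaw open it is at holder (-59, +17) mm
- slot_corner (a point): centre line of the slot at its corner, on the gate plate's top (22 mm above the stool): holder (-25, +17) mm. Here the knob's axis must turn
- pocket_end (a point): where the pin's axis comes to lie at the end of the side pocket, on the gate plate's top: holder (-25, -17) mm
- stone: two-layer sharpening stone, 42x120x24 mm, about 0.38 kg, loose on the bed (its top 32 mm above the stool) between jaw and stop, its length across the holder. Origin: centre of its underside; x across its width, y along its length
- scraper: bystander: scraper with a black handle, 70 x 213 x 22 mm, lying flat. Origin: centre of its underside, y along its length
- cup: bystander: empty black cup, 72 mm across the rim, 60 mm tall, standing. Origin: centre of its underside
- tape_roll: bystander: roll of masking tape, 93 mm across, 24 mm high, lying flat. Origin: centre of its underside

How it is judged:
By the outcome, as a careful person would: the job done as asked, in the order asked, and still so for the second after the job is handed in, with the robot touching nothing.
It also fails if it takes over 45 s, if anything falls off the work surface, if the arm or the gripper's body presses on something with over 40 N, if the wrist force passes 120 N, or if a joint passes its speed limit or range.

## Working session

There is one attempt and no reset: what is moved stays moved. The work goes in short steps, Python scripts to look and compute and a tool call to move; the robot and the scene stay as the last step left them, time stands still between calls to the robot, and variables do not carry over. Pictures are saved under pics/ and viewed, at most 10 in all, crops included, and the job is handed in when it is done.

Besides the shell and the picture viewer there is one more tool, called after "Request:" by a JSON object that holds its "fn" and its "kwargs". carry_out: Moves the arm, as the interface text tells. Its arguments: {"type":"object","properties":{"increments":{"type":"array","items":{"type":"object","properties":{"x":{"type":"number","minimum":-1,"maximum":1},"y":{"type":"number","minimum":-1,"maximum":1},"z":{"type":"number","minimum":-1,"maximum":1},"rx":{"type":"number","minimum":-1,"maximum":1},"ry":{"type":"number","minimum":-1,"maximum":1},"rz":{"type":"number","minimum":-1,"maximum":1},"grip":{"type":"number"}}}},"force":{"type":"number"}},"required":["increments"]}

```bash
mkdir -p pics; python3 - <<'E'
from workcell import ctrl
import cv2,numpy as np
for n in ["scene","side","wrist"]:
    c=ctrl.calibration(n); im=ctrl.camera(n); cv2.imwrite(f"pics/{n}0.png",im)
    print(n,{k:np.round(v,4).tolist() for k,v in c.items()})
    np.savez(f"{n}0.npz",K=c["camera_matrix"],T=c["pose"])
s=ctrl.read_state();print(s)
a=[cv2.imread(f"pics/{n}0.png") for n in ["scene","side"]]
E
```

```text
scene {'camera_matrix': [[427.4873, 0.0, 278.9513], [0.0, 427.4873, 210.7663], [0.0, 0.0, 1.0]], 'pose': [[0.8016, 0.2523, -0.5421, 0.0962], [-0.5977, 0.361, -0.7159, -0.6167], [0.0151, 0.8978, 0.4401, 0.4527], [0.0, 0.0, 0.0, 1.0]]}
side {'camera_matrix': [[504.744, 0.0, 280.8002], [0.0, 504.744, 198.7316], [0.0, 0.0, 1.0]], 'pose': [[0.9932, -0.0991, 0.0619, 0.5908], [0.1151, 0.7407, -0.6619, -0.6086], [0.0197, 0.6645, 0.747, 0.7609], [0.0, 0.0, 0.0, 1.0]]}
wrist {'camera_matrix': [[373.4274, 0.0, 276.661], [0.0, 373.4274, 209.1257], [0.0, 0.0, 1.0]], 'pose': [[1.0, -0.0005, 0.0016, 0.6489], [-0.0, 0.9516, 0.3074, 0.0829], [-0.0016, -0.3074, 0.9516, 0.384], [0.0, 0.0, 0.0, 1.0]]}
{'t': 0.15, 'joint_positions': array([ 0.26319461,  0.50160894, -0.42682477,  1.55116523,  0.22079787,
        1.13829124, -0.21032766]), 'dq': array([-1.01469681e-03, -2.04619450e-03, -9.25005563e-05, -2.65206609e-03,
       -6.34034297e-04,  7.34474659e-04, -1.78093174e-03]), 'joint_efforts': array([-7.47210433e-03, -5.67105460e+01, -5.82536548e+00, -2.79454994e+01,
       -6.86119194e-02,  2.65310478e-02,  1.03786256e-04]), 'position': array([ 6.49488621e-01, -3.10196951e-05,  2.25949607e-01]), 'tool_rot': array([[-4.39351531e-06,  9.99998982e-01, -1.42692628e-03],
       [ 9.99999998e-01,  4.47279466e-06,  5.55563407e-05],
       [ 5.55626665e-05, -1.42692603e-03, -9.99998980e-01]]), 'wrist_force': array([ 0.43955364,  0.0158978 , -0.09366039]), 'moment': array([-0.02497241,  0.0145938 ,  0.02909048]), 'gripper_force': 0.0, 'width': 0.09180052547844228}
```

View pics/scene0.png

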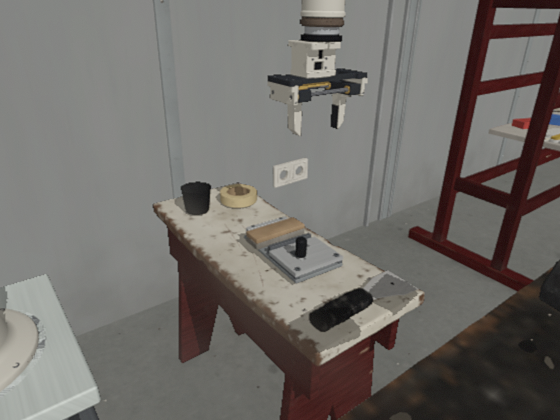

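View pics/side0.png

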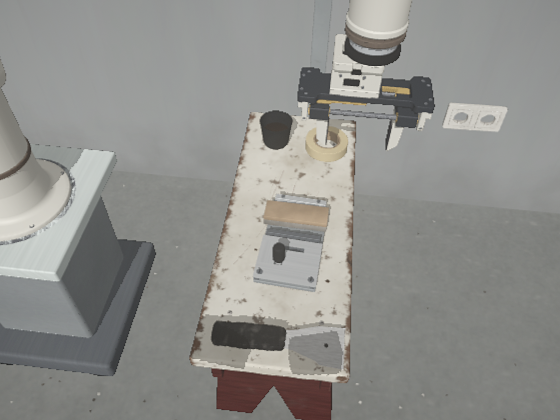

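View pics/wrist0.png

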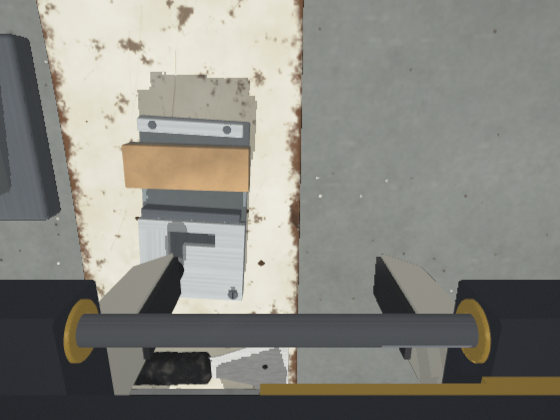

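The holder lies with its +x about along world +y and its pocket towards world +x (side: knob about (279,247), wrist slot about (190,240)). I'll enlarge the three crops in one picture.

```bash
python3 - <<'E'
import cv2,numpy as np
R=[("side",245,185,100,110),("scene",240,210,110,75),("wrist",110,100,160,210)]
def f(n,x,y,w,h,s):
    return cv2.resize(cv2.imread(f"pics/{n}0.png")[y:y+h,x:x+w],None,fx=s,fy=s,interpolation=cv2.INTER_CUBIC)
o=np.zeros((600,800,3),np.uint8)
a=f("side",245,185,90,110,4);o[:440,:360]=a
b=f("wrist",115,105,145,200,3);o[:600,364:799]=b
cv2.imwrite("pics/c1.png",o)
cv2.imwrite("pics/c2.png",f("scene",240,210,110,75,7))
E
```

```text
(no output)
```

View pics/c1.png

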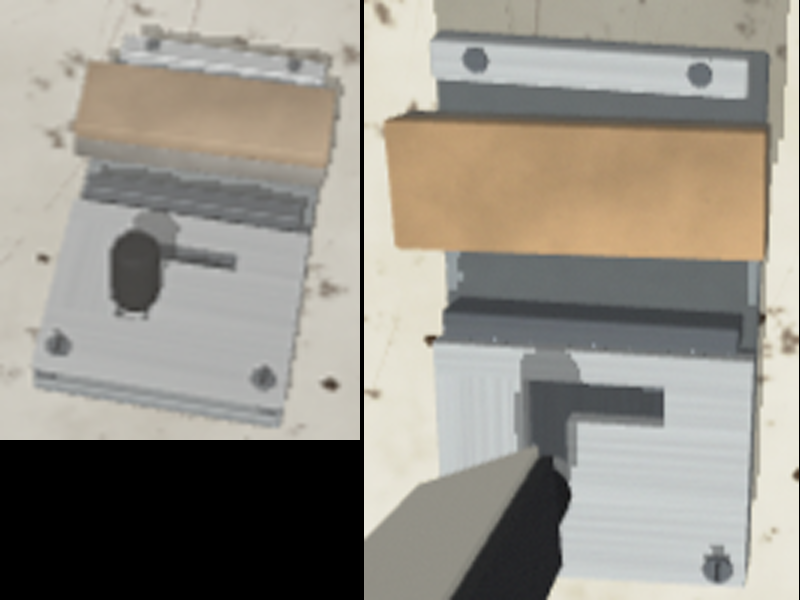

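View pics/c2.png

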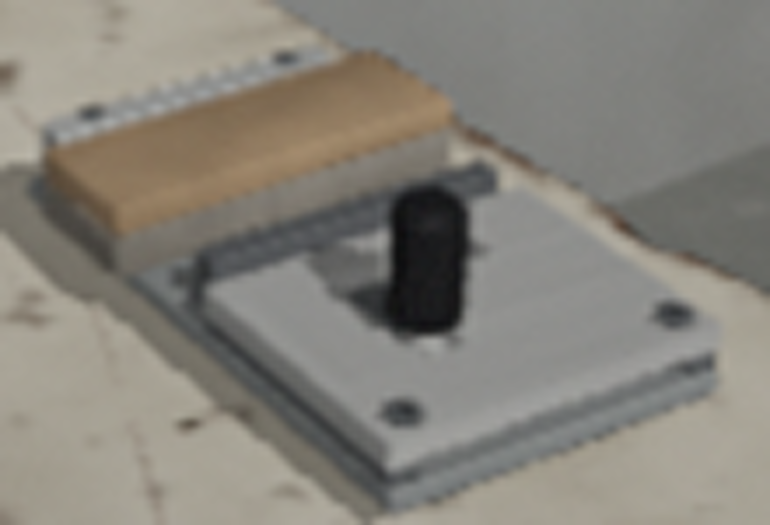

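The crops show the plate's corners, the slot's edges and the knob clearly. Knob: side crop top centre (137,248), scene crop (429,205). Now I'll fit the poses.

```bash
cat > h.py <<'E'
import numpy as np
from scipy.optimize import least_squares
C={n:np.load(f"{n}0.npz") for n in ["scene","side","wrist"]}
def proj(n,P):
    K,T=C[n]["K"],C[n]["T"]; p=T[:3,:3].T@(np.asarray(P)-T[:3,3]); q=K@[p[0],-p[1],-p[2]]; return q[:2]/q[2]
w=lambda u,v:(115+(u-364)/3,105+v/3)
s=lambda u,v:(245+u/4,185+v/4)
c=lambda u,v:(240+u/7,210+v/7)
def tri(obs):
    return least_squares(lambda P:np.concatenate([proj(n,P)-uv for n,uv in obs]),[.57,.0,.03])
E
python3 - <<'E'
from h import *
for nm,o in {"TL":[("wrist",w(435,342)),("side",s(78,203)),("scene",c(200,288))],
"TR":[("wrist",w(757,356)),("side",s(308,232))],
"BR":[("wrist",w(747,585)),("side",s(283,408)),("scene",c(718,320))],
"BL":[("side",s(35,372)),("scene",c(388,468))],
"knobtop":[("side",s(137,250)),("scene",c(429,208))],
"knobbot":[("side",s(135,297)),("scene",c(428,318))],
"pocketR":[("wrist",w(664,387)),("side",s(237,258))]}.items():
    r=tri(o);print(nm,r.x.round(4),(r.cost**.5).round(2))
L=[(w(664,387),-17.5,-24.5),(w(664,425),-32.5,-24.5),(w(574,419),-32.5,9.5),(w(527,381),-17.5,24.5)]
S={"TL":("e",55),"TR":("e",-55),"BL":(-97,55),"BR":(-97,-55)}
obs=[("wrist","TL",w(435,342)),("side","TL",s(78,203)),("scene","TL",c(200,288)),("wrist","TR",w(757,356)),("side","TR",s(308,232)),("wrist","BR",w(747,585)),("side","BR",s(283,408)),("scene","BR",c(718,320)),("side","BL",s(35,372)),("scene","BL",c(388,468))]
def H(p,x,y,z=22):
    a=p[2];return [p[0]+(np.cos(a)*x-np.sin(a)*y)/1e3,p[1]+(np.sin(a)*x+np.cos(a)*y)/1e3,z/1e3]
def f(p,rep=False):
    r=[]
    for n,k,uv in obs:
        x,y=S[k];x=p[3] if x=="e" else x
        r.append(proj(n,H(p,x,y))-uv)
    for uv,x,y in L: r.append(proj("wrist",H(p,x,y))-uv)
    return np.array(r) if rep else np.ravel(r)
r=least_squares(f,[.58,0,1.57,0]);p=r.x
print(p.round(4),np.degrees(p[2]));print(f(p,True).round(1).tolist())
for q in [(-59,17,45),(-25,17,22),(-25,-17,22)]:print(q,np.round(H(p,*q),4))
E
```

```text
TL [ 0.5067 -0.0453  0.0206] 1.58
TR [ 0.6165 -0.0502  0.0207] 0.05
BR [ 0.6108 -0.1413  0.0197] 1.4
BL [ 0.5028 -0.1333  0.0121] 0.78
knobtop [ 0.5426 -0.0974  0.0587] 0.29
knobbot [ 0.5426 -0.0989  0.0256] 0.22
pocketR [ 0.5835 -0.0642  0.0148] 0.9
[ 0.5614 -0.0423  1.5229 -5.3752] 87.25344004110002
[[-0.2, 0.3], [-1.9, -1.7], [0.2, -0.4], [-0.5, 0.5], [-0.1, -0.4], [1.0, 1.8], [0.3, -1.8], [1.3, 0.1], [-1.1, -2.4], [1.5, -3.1], [0.9, -0.3], [0.9, 0.3], [-1.4, 0.9], [-0.6, -0.4]]
(-59, 17, 45) [ 0.5416 -0.1004  0.045 ]
(-25, 17, 22) [ 0.5433 -0.0664  0.022 ]
(-25, -17, 22) [ 0.5772 -0.0681  0.022 ]
```

Request:
{"fn": "carry_out", "kwargs": {"increments": [{"x": -0.07,"y": -0.055,"z": 0.06,"rz": 0.015,"grip": 1},{"x": -0.14,"y": -0.11,"z": 0.12,"rz": 0.015,"grip": 1},{"x": -0.2,"y": -0.16,"z": 0.18,"rz": 0.015,"grip": 1},{"x": -0.276,"y": -0.2186,"z": 0.22,"rz": 0.015,"grip": 1},{"x": -0.276,"y": -0.2186,"z": 0.254,"rz": 0.015,"grip": 1},{"x": -0.276,"y": -0.2186,"z": 0.254,"rz": 0.015,"grip": 1},{"x": -0.276,"y": -0.2186,"z": 0.254,"rz": 0.015,"grip": 1},{"x": -0.276,"y": -0.2186,"z": 0.254,"rz": 0.015,"grip": 1}]}}

```text
invalid input
```

```bash
python3 - <<'E'
from workcell import ctrl
import cv2,numpy as np
a=ctrl.camera("scene")[160:320,220:380]; b=ctrl.camera("side")[150:310,220:380]
c=ctrl.calibration("wrist");np.savez("wrist1.npz",K=c["camera_matrix"],T=c["pose"]);d=ctrl.camera("wrist");cv2.imwrite("pics/w1.png",d)
f=lambda i:cv2.resize(i,(400,400),interpolation=cv2.INTER_CUBIC)
cv2.imwrite("pics/m1.png",np.hstack([f(a),f(b)]))
s=ctrl.read_state();print(s["t"],s["position"],s["wrist_force"],s["width"],s["tool_rot"].round(3))
E
```

```text
0.3 [6.49773667e-01 3.92708729e-05 2.26358992e-01] [ 0.52432798 -1.2490432   0.81455873] 0.09146849884239203 [[-0.     1.    -0.001]
 [ 1.     0.     0.   ]
 [ 0.    -0.001 -1.   ]]
```

View pics/m1.png

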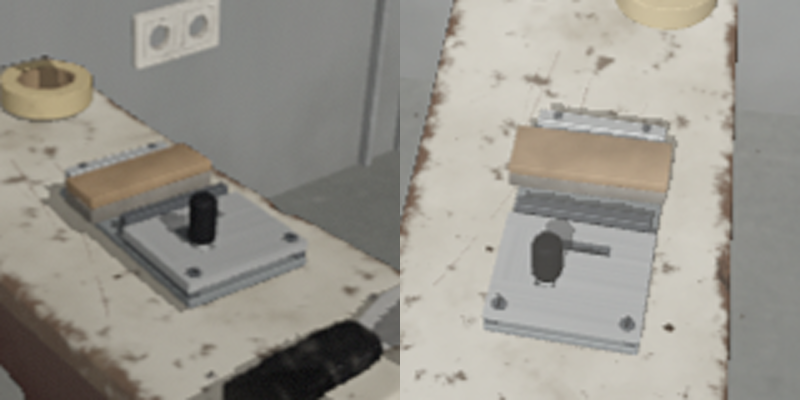

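The move was refused, so nothing moved and the picture shows the same scene. I'll retry with every field given.

Request:
{"fn": "carry_out", "kwargs": {"increments": [{"x": -0.07,"y": -0.055,"z": 0.06,"rx": 0,"ry": 0,"rz": 0.015,"grip": 1},{"x": -0.14,"y": -0.11,"z": 0.12,"rx": 0,"ry": 0,"rz": 0.015,"grip": 1},{"x": -0.2,"y": -0.16,"z": 0.18,"rx": 0,"ry": 0,"rz": 0.015,"grip": 1},{"x": -0.276,"y": -0.2186,"z": 0.22,"rx": 0,"ry": 0,"rz": 0.015,"grip": 1},{"x": -0.276,"y": -0.2186,"z": 0.254,"rx": 0,"ry": 0,"rz": 0.015,"grip": 1},{"x": -0.276,"y": -0.2186,"z": 0.254,"rx": 0,"ry": 0,"rz": 0.015,"grip": 1},{"x": -0.276,"y": -0.2186,"z": 0.254,"rx": 0,"ry": 0,"rz": 0.015,"grip": 1},{"x": -0.276,"y": -0.2186,"z": 0.254,"rx": 0,"ry": 0,"rz": 0.015,"grip": 1}], "force": 10}}

```text
t: 1.1
position: [0.5429, -0.1363, 0.1012]
tool_rot: [[0.045, 0.999, 0.003], [0.999, -0.045, 0.0], [0.001, 0.003, -1.0]]
wrist_force: [0.1, -0.3, -0.2]
width: 0.0323
gripper_force: 0.0
```

Request:
{"fn": "carry_out", "kwargs": {"increments": [{"x": 0,"y": 0,"z": 0,"rx": 0,"ry": 0,"rz": 0,"grip": 1},{"x": 0,"y": 0,"z": 0,"rx": 0,"ry": 0,"rz": 0,"grip": 1},{"x": 0,"y": 0,"z": 0,"rx": 0,"ry": 0,"rz": 0,"grip": 1},{"x": 0,"y": 0,"z": 0,"rx": 0,"ry": 0,"rz": 0,"grip": 1},{"x": 0,"y": 0,"z": 0,"rx": 0,"ry": 0,"rz": 0,"grip": 1}], "force": 10}}

```text
t: 1.6
position: [0.5408, -0.1379, 0.0998]
tool_rot: [[0.047, 0.999, 0.0], [0.999, -0.047, -0.0], [-0.0, 0.0, -1.0]]
wrist_force: [0.5, 0.2, 0.3]
width: 0.0003
gripper_force: 0.0
```

```bash
python3 - <<'E'
from workcell import ctrl
import cv2,numpy as np
b=ctrl.camera("side")[130:310,200:380]
c=ctrl.calibration("wrist");np.savez("wrist1.npz",K=c["camera_matrix"],T=c["pose"]);d=ctrl.camera("wrist");cv2.imwrite("pics/w1.png",d)
f=lambda i:cv2.resize(i,(400,400),interpolation=cv2.INTER_CUBIC)
o=np.zeros((420,800,3),np.uint8);o[:,:400]=d[:,100:500];o[:400,400:]=f(b)
cv2.imwrite("pics/m2.png",o)
s=ctrl.read_state();print(s["t"],s["position"],s["wrist_force"],s["width"])
E
```

```text
1.7 [ 0.5406606  -0.13801999  0.09969543] [0.12242021 0.37928987 0.28234401] 0.0002973796502222767
```

View pics/m2.png

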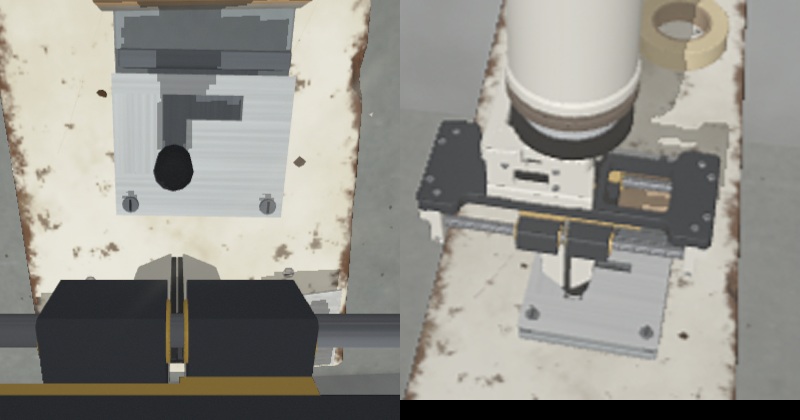

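The wrist view shows the knob's top at about (274,170) (full-image columns), the slot corner at about (260,95) and the pocket end at column 342. The fingers are shut and in line with the knob.

```bash
python3 - <<'E'
import numpy as np
d=np.load("wrist1.npz");K,T=d["K"],d["T"]
def ray(u,v,z):
    q=np.linalg.inv(K)@[u,v,1];r=T[:3,:3]@[q[0],-q[1],-q[2]];o=T[:3,3];return (o+r*(z-o[2])/r[2]).round(4)
for n,u,v,z in [("knobtop",274,163,.064),("legL",260,110,.022),("legR",288,135,.022),("top",300,95.5,.022),("pocbot",300,120.5,.022),("pocend",342.5,108,.022),("jaw",275,49,.027),("jawnear",275,70,.027)]:print(n,ray(u,v,z))
E
```

```text
knobtop [ 0.5408 -0.0922  0.064 ]
legL [ 0.5332 -0.0671  0.022 ]
legR [ 0.5497 -0.083   0.022 ]
top [ 0.5578 -0.0597  0.022 ]
pocbot [ 0.5574 -0.0745  0.022 ]
pocend [ 0.5836 -0.0683  0.022 ]
jaw [ 0.544  -0.0336  0.027 ]
jawnear [ 0.5435 -0.0448  0.027 ]
```

Request:
{"fn": "carry_out", "kwargs": {"increments": [{"x": 0,"y": 0,"z": 0.07,"rx": 0,"ry": 0,"rz": 0,"grip": 1},{"x": 0,"y": 0,"z": 0.132,"rx": 0,"ry": 0,"rz": 0,"grip": 1},{"x": 0,"y": 0,"z": 0.132,"rx": 0,"ry": 0,"rz": 0,"grip": 1},{"x": 0.01,"y": 0,"z": 0.132,"rx": 0,"ry": 0,"rz": 0,"grip": 1},{"x": 0.02,"y": 0,"z": 0.132,"rx": 0,"ry": 0,"rz": 0,"grip": 1},{"x": 0.03,"y": 0,"z": 0.132,"rx": 0,"ry": 0,"rz": 0,"grip": 1},{"x": 0.036,"y": 0,"z": 0.132,"rx": 0,"ry": 0,"rz": 0,"grip": 1},{"x": 0.036,"y": 0,"z": 0.132,"rx": 0,"ry": 0,"rz": 0,"grip": 1},{"x": 0.036,"y": 0,"z": 0.132,"rx": 0,"ry": 0,"rz": 0,"grip": 1}]}}

```text
t: 2.6
position: [0.5418, -0.12, 0.0342]
tool_rot: [[0.047, 0.999, 0.001], [0.999, -0.047, -0.0], [-0.0, 0.001, -1.0]]
wrist_force: [0.3, -0.5, -0.6]
width: 0.0006
gripper_force: 0.0
```

Request:
{"fn": "carry_out", "kwargs": {"increments": [{"x": 0.003,"y": 0,"z": 0,"rx": 0,"ry": 0,"rz": 0,"grip": 1},{"x": 0.006,"y": 0,"z": 0,"rx": 0,"ry": 0,"rz": 0,"grip": 1},{"x": 0.009,"y": 0,"z": 0,"rx": 0,"ry": 0,"rz": 0,"grip": 1},{"x": 0.012,"y": 0,"z": 0,"rx": 0,"ry": 0,"rz": 0,"grip": 1},{"x": 0.015,"y": 0,"z": 0,"rx": 0,"ry": 0,"rz": 0,"grip": 1},{"x": 0.018,"y": 0,"z": 0,"rx": 0,"ry": 0,"rz": 0,"grip": 1}]}}

```text
t: 3.2
position: [0.5421, -0.1111, 0.0338]
tool_rot: [[0.047, 0.999, 0.0], [0.999, -0.047, -0.0], [-0.0, 0.0, -1.0]]
wrist_force: [0.5, -2.7, 1.2]
width: 0.0004
gripper_force: 1.0
```

Request:
{"fn": "carry_out", "kwargs": {"increments": [{"x": 0.003,"y": 0,"z": 0,"rx": 0,"ry": 0,"rz": 0,"grip": 1},{"x": 0.006,"y": 0,"z": 0,"rx": 0,"ry": 0,"rz": 0,"grip": 1},{"x": 0.009,"y": 0,"z": 0,"rx": 0,"ry": 0,"rz": 0,"grip": 1},{"x": 0.012,"y": 0,"z": 0,"rx": 0,"ry": 0,"rz": 0,"grip": 1},{"x": 0.015,"y": 0,"z": 0,"rx": 0,"ry": 0,"rz": 0,"grip": 1},{"x": 0.018,"y": 0,"z": 0,"rx": 0,"ry": 0,"rz": 0,"grip": 1},{"x": 0.021,"y": 0,"z": 0,"rx": 0,"ry": 0,"rz": 0,"grip": 1},{"x": 0.024,"y": 0,"z": 0,"rx": 0,"ry": 0,"rz": 0,"grip": 1}]}}

```text
t: 4.0
position: [0.5427, -0.0989, 0.0338]
tool_rot: [[0.047, 0.999, 0.0], [0.999, -0.047, 0.0], [0.0, 0.0, -1.0]]
wrist_force: [1.0, -2.5, 1.1]
width: 0.0005
gripper_force: 0.9
```

Request:
{"fn": "carry_out", "kwargs": {"increments": [{"x": 0.002,"y": 0,"z": 0,"rx": 0,"ry": 0,"rz": 0,"grip": 1},{"x": 0.004,"y": 0,"z": 0,"rx": 0,"ry": 0,"rz": 0,"grip": 1},{"x": 0.006,"y": 0,"z": 0,"rx": 0,"ry": 0,"rz": 0,"grip": 1},{"x": 0.008,"y": 0,"z": 0,"rx": 0,"ry": 0,"rz": 0,"grip": 1},{"x": 0.01,"y": 0,"z": 0,"rx": 0,"ry": 0,"rz": 0,"grip": 1}]}}

```text
t: 4.5
position: [0.5428, -0.0946, 0.0337]
tool_rot: [[0.048, 0.999, 0.0], [0.999, -0.048, -0.001], [-0.001, 0.0, -1.0]]
wrist_force: [1.6, -4.0, 0.2]
width: 0.0008
gripper_force: 1.9
```

Request:
{"fn": "carry_out", "kwargs": {"increments": [{"x": 0.002,"y": 0,"z": 0,"rx": 0,"ry": 0,"rz": 0,"grip": 1},{"x": 0.004,"y": 0,"z": 0,"rx": 0,"ry": 0,"rz": 0,"grip": 1},{"x": 0.006,"y": 0,"z": 0,"rx": 0,"ry": 0,"rz": 0,"grip": 1},{"x": 0.006,"y": 0,"z": 0,"rx": 0,"ry": 0,"rz": 0,"grip": 1}]}}

```text
t: 4.9
position: [0.543, -0.0916, 0.0338]
tool_rot: [[0.047, 0.999, 0.0], [0.999, -0.047, -0.001], [-0.001, 0.0, -1.0]]
wrist_force: [1.9, -4.6, 1.3]
width: 0.0003
gripper_force: 2.2
```

Request:
{"fn": "carry_out", "kwargs": {"increments": [{"x": 0.002,"y": 0,"z": 0,"rx": 0,"ry": 0,"rz": 0,"grip": 1},{"x": 0.004,"y": 0,"z": 0,"rx": 0,"ry": 0,"rz": 0,"grip": 1},{"x": 0.004,"y": 0,"z": 0,"rx": 0,"ry": 0,"rz": 0,"grip": 1}]}}

```text
t: 5.2
position: [0.5431, -0.0896, 0.0338]
tool_rot: [[0.048, 0.999, 0.0], [0.999, -0.048, -0.001], [-0.001, 0.0, -1.0]]
wrist_force: [0.9, -5.6, 0.2]
width: 0.0004
gripper_force: 2.2
```

Request:
{"fn": "carry_out", "kwargs": {"increments": [{"x": 0.002,"y": 0,"z": 0,"rx": 0,"ry": 0,"rz": 0,"grip": 1},{"x": 0.004,"y": 0,"z": 0,"rx": 0,"ry": 0,"rz": 0,"grip": 1},{"x": 0.004,"y": 0,"z": 0,"rx": 0,"ry": 0,"rz": 0,"grip": 1}]}}

```text
t: 5.5
position: [0.5432, -0.0876, 0.0338]
tool_rot: [[0.048, 0.999, 0.0], [0.999, -0.048, -0.001], [-0.001, 0.0, -1.0]]
wrist_force: [1.4, -5.3, 0.0]
width: 0.0004
gripper_force: 2.2
```

Request:
{"fn": "carry_out", "kwargs": {"increments": [{"x": 0.002,"y": 0,"z": 0,"rx": 0,"ry": 0,"rz": 0,"grip": 1},{"x": 0.002,"y": 0,"z": 0,"rx": 0,"ry": 0,"rz": 0,"grip": 1}]}}

```text
t: 5.7
position: [0.5432, -0.0867, 0.0338]
tool_rot: [[0.048, 0.999, 0.0], [0.999, -0.048, -0.001], [-0.001, 0.0, -1.0]]
wrist_force: [1.7, -4.9, 0.7]
width: 0.0003
gripper_force: 2.3
```

Request:
{"fn": "carry_out", "kwargs": {"increments": [{"x": 0.002,"y": 0,"z": 0,"rx": 0,"ry": 0,"rz": 0,"grip": 1},{"x": 0.002,"y": 0,"z": 0,"rx": 0,"ry": 0,"rz": 0,"grip": 1}]}}

```text
t: 5.9
position: [0.5432, -0.0856, 0.0338]
tool_rot: [[0.047, 0.999, 0.0], [0.999, -0.047, -0.001], [-0.001, 0.0, -1.0]]
wrist_force: [1.4, -5.0, 0.2]
width: 0.0006
gripper_force: 2.3
```

Request:
{"fn": "carry_out", "kwargs": {"increments": [{"x": 0.002,"y": 0,"z": 0,"rx": 0,"ry": 0,"rz": 0,"grip": 1},{"x": 0.002,"y": 0,"z": 0,"rx": 0,"ry": 0,"rz": 0,"grip": 1}]}}

```text
t: 6.1
position: [0.5433, -0.085, 0.0337]
tool_rot: [[0.048, 0.999, 0.0], [0.999, -0.048, -0.001], [-0.001, 0.0, -1.0]]
wrist_force: [0.6, -6.1, -0.6]
width: 0.0004
gripper_force: 2.6
```

Request:
{"fn": "carry_out", "kwargs": {"increments": [{"x": 0.001,"y": 0,"z": 0,"rx": 0,"ry": 0,"rz": 0,"grip": 1},{"x": 0.001,"y": 0,"z": 0,"rx": 0,"ry": 0,"rz": 0,"grip": 1}]}}

```text
t: 6.3
position: [0.5433, -0.085, 0.0338]
tool_rot: [[0.048, 0.999, 0.0], [0.999, -0.048, -0.001], [-0.001, 0.0, -1.0]]
wrist_force: [1.0, -7.2, 1.0]
width: 0.0004
gripper_force: 3.0
```

```bash
python3 - <<'E'
from workcell import ctrl
import cv2,numpy as np
c=ctrl.calibration("wrist");np.savez("wrist2.npz",K=c["camera_matrix"],T=c["pose"]);d=ctrl.camera("wrist");a=ctrl.camera("scene")[190:290,230:355]
o=np.zeros((420,800,3),np.uint8);o[:,:400]=d[:,100:500];o[:320,400:]=cv2.resize(a,(400,320),interpolation=cv2.INTER_CUBIC)
cv2.imwrite("pics/m3.png",o)
E
```

```text
(no output)
```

View pics/m3.png

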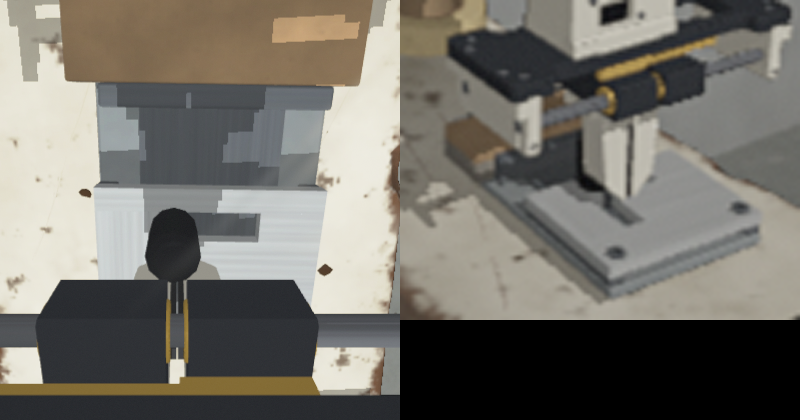

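The jaw is up to the stone and the knob has stalled at the slot's corner (wrist about (273,245), level with the pocket). I'll go round to the knob's other side.

Request:
{"fn": "carry_out", "kwargs": {"increments": [{"x": -0.03,"y": 0,"z": 0,"rx": 0,"ry": 0,"rz": 0,"grip": 1},{"x": -0.04,"y": 0,"z": 0,"rx": 0,"ry": 0,"rz": 0,"grip": 1},{"x": -0.04,"y": 0,"z": -0.08,"rx": 0,"ry": 0,"rz": 0,"grip": 1},{"x": -0.04,"y": -0.05,"z": -0.13,"rx": 0,"ry": 0,"rz": 0,"grip": 1},{"x": 0,"y": -0.11,"z": -0.13,"rx": 0,"ry": 0,"rz": 0,"grip": 1},{"x": 0.038,"y": -0.11,"z": -0.13,"rx": 0,"ry": 0,"rz": 0,"grip": 1},{"x": 0.038,"y": -0.11,"z": -0.13,"rx": 0,"ry": 0,"rz": 0,"grip": 1},{"x": 0.038,"y": -0.11,"z": -0.06,"rx": 0,"ry": 0,"rz": 0,"grip": 1},{"x": 0.038,"y": -0.11,"z": 0,"rx": 0,"ry": 0,"rz": 0,"grip": 1},{"x": 0.038,"y": -0.11,"z": 0,"rx": 0,"ry": 0,"rz": 0,"grip": 1}]}}

```text
t: 7.4
position: [0.4861, -0.0621, 0.0304]
tool_rot: [[0.047, 0.999, -0.007], [0.999, -0.047, 0.001], [0.001, -0.007, -1.0]]
wrist_force: [-1.1, -0.3, -0.3]
width: 0.0003
gripper_force: 0.0
```

Request:
{"fn": "carry_out", "kwargs": {"increments": [{"x": 0,"y": 0.008,"z": 0,"rx": 0,"ry": 0,"rz": 0,"grip": 1},{"x": 0,"y": 0.016,"z": 0,"rx": 0,"ry": 0,"rz": 0,"grip": 1},{"x": 0,"y": 0.024,"z": 0,"rx": 0,"ry": 0,"rz": 0,"grip": 1},{"x": 0,"y": 0.03,"z": 0,"rx": 0,"ry": 0,"rz": 0,"grip": 1},{"x": 0,"y": 0.034,"z": 0,"rx": 0,"ry": 0,"rz": 0,"grip": 1},{"x": 0,"y": 0.038,"z": 0,"rx": 0,"ry": 0,"rz": 0,"grip": 1},{"x": 0,"y": 0.042,"z": 0,"rx": 0,"ry": 0,"rz": 0,"grip": 1},{"x": 0,"y": 0.042,"z": 0,"rx": 0,"ry": 0,"rz": 0,"grip": 1}]}}

```text
t: 8.2
position: [0.5105, -0.063, 0.0338]
tool_rot: [[0.047, 0.999, 0.0], [0.999, -0.047, 0.0], [0.0, 0.0, -1.0]]
wrist_force: [0.1, -0.8, -0.0]
width: 0.0005
gripper_force: 0.0
```

Request:
{"fn": "carry_out", "kwargs": {"increments": [{"x": 0,"y": 0.002,"z": 0,"rx": 0,"ry": 0,"rz": 0,"grip": 1},{"x": 0,"y": 0.004,"z": 0,"rx": 0,"ry": 0,"rz": 0,"grip": 1},{"x": 0,"y": 0.006,"z": 0,"rx": 0,"ry": 0,"rz": 0,"grip": 1},{"x": 0,"y": 0.008,"z": 0,"rx": 0,"ry": 0,"rz": 0,"grip": 1},{"x": 0,"y": 0.01,"z": 0,"rx": 0,"ry": 0,"rz": 0,"grip": 1}]}}

```text
t: 8.7
position: [0.5146, -0.0632, 0.0336]
tool_rot: [[0.047, 0.999, -0.001], [0.999, -0.047, -0.0], [-0.0, -0.001, -1.0]]
wrist_force: [-1.0, 0.6, 1.7]
width: 0.0006
gripper_force: 0.9
```

Request:
{"fn": "carry_out", "kwargs": {"increments": [{"x": 0,"y": 0.002,"z": 0,"rx": 0,"ry": 0,"rz": 0,"grip": 1},{"x": 0,"y": 0.004,"z": 0,"rx": 0,"ry": 0,"rz": 0,"grip": 1},{"x": 0,"y": 0.006,"z": 0,"rx": 0,"ry": 0,"rz": 0,"grip": 1},{"x": 0,"y": 0.008,"z": 0,"rx": 0,"ry": 0,"rz": 0,"grip": 1},{"x": 0,"y": 0.01,"z": 0,"rx": 0,"ry": 0,"rz": 0,"grip": 1}]}}

```text
t: 9.2
position: [0.5202, -0.0635, 0.0337]
tool_rot: [[0.047, 0.999, -0.0], [0.999, -0.047, -0.0], [-0.0, -0.0, -1.0]]
wrist_force: [-2.1, -0.5, 1.0]
width: 0.0001
gripper_force: 0.9
```

Request:
{"fn": "carry_out", "kwargs": {"increments": [{"x": 0,"y": 0.004,"z": 0,"rx": 0,"ry": 0,"rz": 0,"grip": 1},{"x": 0,"y": 0.008,"z": 0,"rx": 0,"ry": 0,"rz": 0,"grip": 1},{"x": 0,"y": 0.012,"z": 0,"rx": 0,"ry": 0,"rz": 0,"grip": 1},{"x": 0,"y": 0.016,"z": 0,"rx": 0,"ry": 0,"rz": 0,"grip": 1},{"x": 0,"y": 0.02,"z": 0,"rx": 0,"ry": 0,"rz": 0,"grip": 1},{"x": 0,"y": 0.024,"z": 0,"rx": 0,"ry": 0,"rz": 0,"grip": 1},{"x": 0,"y": 0.028,"z": 0,"rx": 0,"ry": 0,"rz": 0,"grip": 1},{"x": 0,"y": 0.032,"z": 0,"rx": 0,"ry": 0,"rz": 0,"grip": 1},{"x": 0,"y": 0.036,"z": 0,"rx": 0,"ry": 0,"rz": 0,"grip": 1}]}}

```text
t: 10.1
position: [0.5383, -0.0645, 0.0337]
tool_rot: [[0.047, 0.999, -0.0], [0.999, -0.047, -0.0], [-0.0, -0.0, -1.0]]
wrist_force: [-1.8, -1.3, -0.1]
width: 0.0005
gripper_force: 1.0
```

Request:
{"fn": "carry_out", "kwargs": {"increments": [{"x": 0,"y": 0.003,"z": 0,"rx": 0,"ry": 0,"rz": 0,"grip": 1},{"x": 0,"y": 0.006,"z": 0,"rx": 0,"ry": 0,"rz": 0,"grip": 1},{"x": 0,"y": 0.009,"z": 0,"rx": 0,"ry": 0,"rz": 0,"grip": 1},{"x": 0,"y": 0.009,"z": 0,"rx": 0,"ry": 0,"rz": 0,"grip": 1}]}}

```text
t: 10.5
position: [0.543, -0.0644, 0.0337]
tool_rot: [[0.047, 0.999, 0.0], [0.999, -0.047, 0.0], [0.0, 0.0, -1.0]]
wrist_force: [-1.8, -0.1, 0.7]
width: 0.0004
gripper_force: 0.7
```

Request:
{"fn": "carry_out", "kwargs": {"increments": [{"x": 0,"y": 0.002,"z": 0,"rx": 0,"ry": 0,"rz": 0,"grip": 1},{"x": 0,"y": 0.004,"z": 0,"rx": 0,"ry": 0,"rz": 0,"grip": 1},{"x": 0,"y": 0.004,"z": 0,"rx": 0,"ry": 0,"rz": 0,"grip": 1}]}}

```text
t: 10.8
position: [0.5449, -0.0645, 0.0338]
tool_rot: [[0.047, 0.999, 0.0], [0.999, -0.047, 0.0], [0.0, 0.0, -1.0]]
wrist_force: [-1.1, -1.4, -0.2]
width: 0.0005
gripper_force: 0.7
```

Request:
{"fn": "carry_out", "kwargs": {"increments": [{"x": 0,"y": 0.002,"z": 0,"rx": 0,"ry": 0,"rz": 0,"grip": 1},{"x": 0,"y": 0.004,"z": 0,"rx": 0,"ry": 0,"rz": 0,"grip": 1},{"x": 0,"y": 0.004,"z": 0,"rx": 0,"ry": 0,"rz": 0,"grip": 1}]}}

```text
t: 11.1
position: [0.5469, -0.0646, 0.0337]
tool_rot: [[0.047, 0.999, 0.0], [0.999, -0.047, 0.0], [0.0, 0.0, -1.0]]
wrist_force: [-1.7, -1.2, -0.8]
width: 0.0006
gripper_force: 0.7
```

Request:
{"fn": "carry_out", "kwargs": {"increments": [{"x": 0,"y": 0.002,"z": 0,"rx": 0,"ry": 0,"rz": 0,"grip": 1},{"x": 0,"y": 0.003,"z": 0,"rx": 0,"ry": 0,"rz": 0,"grip": 1},{"x": 0,"y": 0.003,"z": 0,"rx": 0,"ry": 0,"rz": 0,"grip": 1}]}}

```text
t: 11.4
position: [0.5483, -0.0647, 0.0337]
tool_rot: [[0.047, 0.999, 0.0], [0.999, -0.047, 0.0], [0.0, 0.0, -1.0]]
wrist_force: [-0.7, -1.2, -0.6]
width: 0.0003
gripper_force: 0.8
```

Request:
{"fn": "carry_out", "kwargs": {"increments": [{"x": 0,"y": 0.002,"z": 0,"rx": 0,"ry": 0,"rz": 0,"grip": 1},{"x": 0,"y": 0.002,"z": 0,"rx": 0,"ry": 0,"rz": 0,"grip": 1}]}}

```text
t: 11.6
position: [0.5494, -0.0648, 0.0338]
tool_rot: [[0.047, 0.999, 0.0], [0.999, -0.047, 0.0], [0.0, 0.0, -1.0]]
wrist_force: [-1.5, -1.2, -0.9]
width: 0.0006
gripper_force: 0.8
```

Not at the wall yet; I'll go on in 1 mm steps.

Request:
{"fn": "carry_out", "kwargs": {"increments": [{"x": 0,"y": 0.002,"z": 0,"rx": 0,"ry": 0,"rz": 0,"grip": 1},{"x": 0,"y": 0.002,"z": 0,"rx": 0,"ry": 0,"rz": 0,"grip": 1}]}}

```text
t: 11.8
position: [0.5498, -0.0648, 0.0337]
tool_rot: [[0.047, 0.999, -0.001], [0.999, -0.047, -0.0], [-0.0, -0.001, -1.0]]
wrist_force: [-4.3, -0.9, 1.0]
width: 0.0004
gripper_force: 1.6
```

Request:
{"fn": "carry_out", "kwargs": {"increments": [{"x": 0,"y": 0.002,"z": 0,"rx": 0,"ry": 0,"rz": 0,"grip": 1},{"x": 0,"y": 0.002,"z": 0,"rx": 0,"ry": 0,"rz": 0,"grip": 1}]}}

```text
t: 12.0
position: [0.55, -0.0649, 0.0336]
tool_rot: [[0.047, 0.999, -0.002], [0.999, -0.047, -0.0], [-0.0, -0.002, -1.0]]
wrist_force: [-5.7, -0.5, 3.7]
width: 0.0007
gripper_force: 2.9
```

Request:
{"fn": "carry_out", "kwargs": {"increments": [{"x": 0,"y": 0.002,"z": 0,"rx": 0,"ry": 0,"rz": 0,"grip": 1},{"x": 0,"y": 0.002,"z": 0,"rx": 0,"ry": 0,"rz": 0,"grip": 1}]}}

```text
t: 12.2
position: [0.5501, -0.0649, 0.0335]
tool_rot: [[0.047, 0.999, -0.004], [0.999, -0.047, -0.0], [-0.0, -0.004, -1.0]]
wrist_force: [-7.0, -0.4, 6.3]
width: 0.0004
gripper_force: 4.2
```

The knob has stalled against the pocket's end wall. I'll back off, lift and look.

Request:
{"fn": "carry_out", "kwargs": {"increments": [{"x": 0,"y": -0.01,"z": 0,"rx": 0,"ry": 0,"rz": 0,"grip": 1},{"x": 0,"y": -0.05,"z": 0,"rx": 0,"ry": 0,"rz": 0,"grip": 1},{"x": 0,"y": -0.07,"z": 0,"rx": 0,"ry": 0,"rz": 0,"grip": 1},{"x": 0,"y": -0.07,"z": -0.08,"rx": 0,"ry": 0,"rz": 0,"grip": 1},{"x": -0.05,"y": -0.07,"z": -0.16,"rx": 0,"ry": 0,"rz": 0,"grip": 1},{"x": -0.14,"y": -0.07,"z": -0.24,"rx": 0,"ry": 0,"rz": 0,"grip": 1},{"x": -0.2,"y": -0.07,"z": -0.3,"rx": 0,"ry": 0,"rz": 0,"grip": 1},{"x": -0.2,"y": -0.07,"z": -0.3,"rx": 0,"ry": 0,"rz": 0,"grip": 1},{"x": -0.2,"y": -0.07,"z": -0.3,"rx": 0,"ry": 0,"rz": 0,"grip": 1}]}}

```text
t: 13.1
position: [0.5136, -0.1647, 0.1851]
tool_rot: [[0.05, 0.999, 0.004], [0.999, -0.05, -0.001], [-0.001, 0.004, -1.0]]
wrist_force: [-1.0, 0.0, -0.9]
width: 0.0006
gripper_force: 0.0
```

```bash
python3 - <<'E'
from workcell import ctrl
import cv2,numpy as np
c=ctrl.calibration("wrist");np.savez("wrist3.npz",K=c["camera_matrix"],T=c["pose"]);d=ctrl.camera("wrist")
b=ctrl.camera("side")[100:380,190:370]
o=np.zeros((420,800,3),np.uint8);o[:,:500]=d[:,60:];o[:,510:780]=cv2.resize(b,(270,420))
cv2.imwrite("pics/m4.png",o);s=ctrl.read_state();print(s["t"],s["position"],s["wrist_force"])
E
```

```text
13.2 [ 0.51224535 -0.16174324  0.18299705] [-0.13683005  0.81531802  0.13648257]
```

View pics/m4.png

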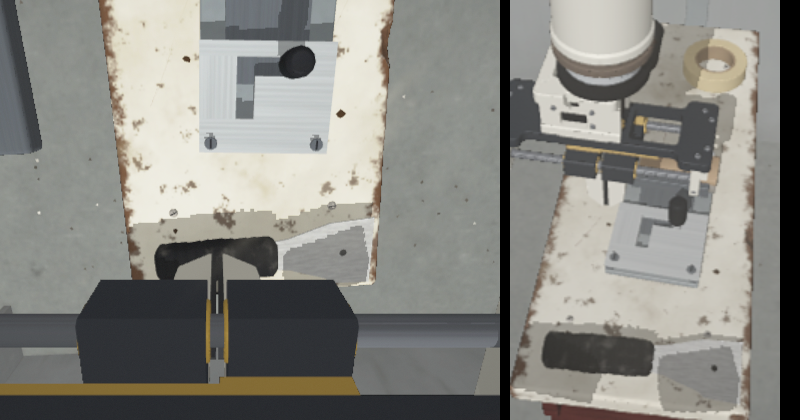

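The knob, at (297,62) in the left picture, sits at the end of the side pocket. The long leg is empty, the scraper and tape roll are in place, and the gripper is clear of everything.

```bash
python3 -c "
from workcell import ctrl
print(ctrl.close_job())"
```

```text
the job is handed in; nothing more can be done
None
```

I pushed the jaw up to the stone and the knob round the corner until it stopped against the pocket's end wall, backed the gripper clear, and handed the job in at about 13 s; no verdict came back.

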